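Tip the empty bottle out of a twin-bay carrier

TASK

The blue twin-bay carrier with the yellow grip holds an empty white bottle in one bay and a purple-capped blood tube in the other. Take the carrier by its grip, tip the bottle out into the empty steel tray while the tube stays in its bay, and set the carrier back down upright about where it stood. Do not touch the bottle or the tube with the fingers.

Things in the scene. Friction and masses are not known exactly. Their poses are not given: they have to be found in the camera images.
- carrier: Blue carrier, 118 (own x) x 143 x 104 mm, 0.25 kg, loose. Origin: centre of underside. Divider at y=0; a bay each side (+y, -y). On the divider a yellow grip plate, 52 (x) x 14 (y) mm, 58 to 104 mm up. Bay floor 4 mm up, flat to |y|=43, then a 30 degree ramp rises to |y|=71, 20 mm up. Tipped 45 to 50 degrees about own x, round things roll out of the lower bay; the divider holds the other's.
- tray: Loose empty steel tray on the middle of the worktop, right of the carrier (not the tray farther right, which holds a tip box): 204 mm (own x) by 304 mm (own y), rim 22 mm high, floor 2 mm thick, walls 2 mm. Origin: centre of its underside; z up.
- bottle: Loose white plastic bottle with white cap, 21 mm diameter, 54 mm long, 14 g, lying in one bay of the carrier (either one) along the carrier's x, free to roll. Origin: centre of its base; own z runs along it to the cap. The like bottle standing upright on the worktop is not meant.
- tube: Loose blood tube with purple cap, 16 mm diameter, 78 mm long, lying in the carrier's other bay along the carrier's x, free to roll. Origin: centre of its closed round end; own z runs along it to the cap. The tubes in the rack are not meant.
Things that resemble listed ones, but are neither listed nor needed, are in the scene too. What is shaped like the bottle but brown is not meant.

How it is judged:
By the outcome, as a careful person would: the job done as asked, in the order asked, and still so for the second after the job is handed in, with the robot touching nothing.
It also fails if it takes over 58 s, if anything falls off the work surface, if the arm or the gripper's body presses on something with over 40 N, if the wrist force passes 120 N, or if a joint passes its speed limit or range.

ROBOT

A 6-joint arm with a two-finger parallel gripper is mounted at the origin on a cart in front of the work surface, level with it; the furniture and walls round the work are solid. World frame = base frame: x ahead of the robot, y to its left, z up, the work surface at z = 0. Lengths are in m, angles in rad, forces in N, time in s.
With the tool pointing down it reaches from about 0.3 to 0.775 m from the base axis. Payload 14.6 kg.
Tool frame: the origin (TCP) lies on the mounting face of the last link; the fingertips stand 199 mm ahead of it and the grasp point (between the pads) lies 180 mm ahead of it; z points along the fingers, y is the line along which they close (so a half turn about z gives the same grasp; the last joint's range is limited). The gripper opens to 94 mm and grips with 3 to 60 N. Pads are 16 mm wide; open, the fingers measure 119 mm over their backs; the gripper's body (75 mm by 177 mm) begins 78 mm behind the grasp point.
Start: joints at [1.28, 0.3, 1.521, -0, 1.321, -0.067], TCP at [0.122, 0.536, 0.405] pointing down, gripper open.
Joint ranges: [-3.03, 3.03], [-0.79, 2.21], [0.23, 2.52], [-1.04, 4.18], [0, 3.07], [-2.55, 2.55]. Speed limits (rad/s): [2.22, 2.22, 2.57, 3.14, 3.14, 3.14].

INTERFACE

Orientations are given as [roll, pitch, yaw] about the fixed x, y, z axes, in that order (R = Rz(yaw) Ry(pitch) Rx(roll)).
In Python, from station import get_obs, camera, hand_in gives the robot as it stands.
- The arm moves only by the tool apply_moves, never from a script. Its argument "increments" is a list of rows, each an object of numbers: "tx", "ty", "tz": the shift along the tool's x, y, z as a fraction of full scale; "ax", "ay", "az": the turn, a rotation vector about the tool's x, y, z as a fraction of full scale. In form: [{"tx": .., "ty": .., "tz": .., "ax": .., "ay": .., "az": ..}, ...]. A call has 1 to 12 rows; each row shifts and turns the commanded pose from where the row before left it, along the tool's axes as they then stand; what a row does not reach is not made up. Full scale, the value 1, is 30 mm for a shift and 5 degrees for a turn. A row lasts 1/8 s, in which the tool goes at most 62.5 mm and 10.7 degrees, less where a joint would pass 70% of its speed; a pose out of reach is approached as far as the arm can. A call with a number of a shift or a turn outside -1 to 1 is refused whole. A call with a gripper value outside its range is refused whole. "jaw" is the closure, from 0 (fully open) to 1 (shut), set as the call begins (left out, the last holds). The fingers move at their own pace and stop on an object; "force" is the grip in N (left out, the last holds). Time passes only in rows, so rows that do not move let the fingers close. It gives the time, the measured TCP pose, the force, the opening and the grip force at its end, in the units of the state.
- get_obs(): the state, without advancing time (a new reading comes with each control period).
- camera(name): name is "scene" or "top" or "wrist"; returns a dict with "pixels" (400x640x3 uint8, red, green, blue), "camera_matrix" (3x3 intrinsics, pixels), "dist" ([k1, k2, p1, p2, k3] as OpenCV has them; the pictures are not rectified), "R" (3x3) and "t" (3): a world point X has camera coordinates R X + t; the wrist camera has in their place "T_tool_cam" (4x4, takes a point from camera to tool coordinates, whose origin is the TCP and whose axes are the flange's). Camera axes: x right, y down, z forward; pixel columns grow to the right and rows downward; lengths in m; the calibration is good to about 2 mm. A picture is of the moment at which its call begins: read the wrist's pose just before it. There is no depth.
- hand_in(): hands the job in; it is judged then, once.
The state is a dict: "time_s": time; "qpos": joint angles; "joint_vel": joint speeds; "tau": joint torques, N m; "ee_pos": TCP position; "eef_rot": TCP orientation; "force": force on the tool from outside, world axes, zero at the start; "moment": the same for the moment, N m; "grip_width": finger opening in m; "grip_force": force on a finger pad.
Only numpy, scipy, OpenCV 4.12 (cv2) and the standard library are available. Lean on these libraries where they do the work, as an engineer would, in place of code of your own. Each camera call takes 0.05 s, during which the arm holds its last target. There are 200 camera calls.

## Working session

There is one attempt and no reset: what is moved stays moved. The work goes in short steps, Python scripts to look and compute and a tool call to move; the robot and the scene stay as the last step left them, time stands still between calls to the robot, and variables do not carry over. Pictures are saved under pics/ and viewed, at most 10 in all, crops included, and the job is handed in when it is done.

Besides the shell and the picture viewer there is one more tool, called after "Emit:" as name(argument=value, ...) on one line, values as JSON. apply_moves: Moves the arm, as the interface text tells. Its arguments: {"type":"object","properties":{"increments":{"type":"array"},"jaw":{"type":"number"},"force":{"type":"number"}},"required":["increments"]}

```bash
mkdir -p pics
cat > h.py <<'E'
import numpy as np, cv2
from station import get_obs, camera, hand_in
def snap(name, fn):
    c=camera(name); cv2.imwrite('pics/'+fn, c['pixels'][:,:,::-1]); 
    np.savez('pics/'+fn[:-4]+'.npz', **{k:np.array(v) for k,v in c.items()}); return c
def ray(c,uv):
    K=np.array(c['camera_matrix']);d=np.array(c['dist'])
    n=cv2.undistortPoints(np.array(uv,float).reshape(-1,1,2),K,d).reshape(-1,2)
    R=np.array(c['R']);t=np.array(c['t'])
    o=-R.T@t; return o, np.c_[n,np.ones(len(n))]@R
def onz(c,uv,z):
    o,d=ray(c,uv); z=np.broadcast_to(z,len(d)); return o+d*((z-o[2])/d[:,2])[:,None]
def proj(c,X):
    R=np.array(c['R']);t=np.array(c['t'])
    return cv2.projectPoints(np.array(X,float),cv2.Rodrigues(R)[0],t,np.array(c['camera_matrix']),np.array(c['dist']))[0].reshape(-1,2)
E
python3 - <<'E'
from h import *
snap('scene','s1.png');snap('top','t1.png');o=get_obs();print(o)
E
```

```text
{'time_s': 0.1, 'qpos': array([ 1.28040183e+00,  3.00414832e-01,  1.52152141e+00, -1.72856903e-05,
        1.32068876e+00, -6.65935251e-02]), 'joint_vel': array([-0.00042558, -0.00065031, -0.00120564,  0.00089078,  0.00124842,
       -0.00090161]), 'tau': array([ 2.58354747e-03, -5.32646334e+01, -3.53283906e+01,  7.09332456e-02,
        2.34963780e-02, -1.17168256e-04]), 'ee_pos': array([0.1220578 , 0.53625551, 0.40414233]), 'eef_rot': array([-3.14056148e+00, -5.19904275e-05,  2.91779594e+00]), 'force': array([-0.1197641 ,  0.87763839, -0.49983039]), 'moment': array([-0.01123672,  0.00970586, -0.0292167 ]), 'grip_force': 0.0, 'grip_width': 0.09373565298093638}
```

View pics/t1.png

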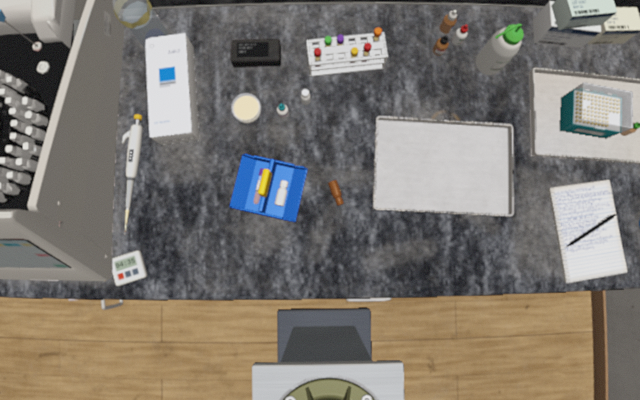

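View pics/s1.png

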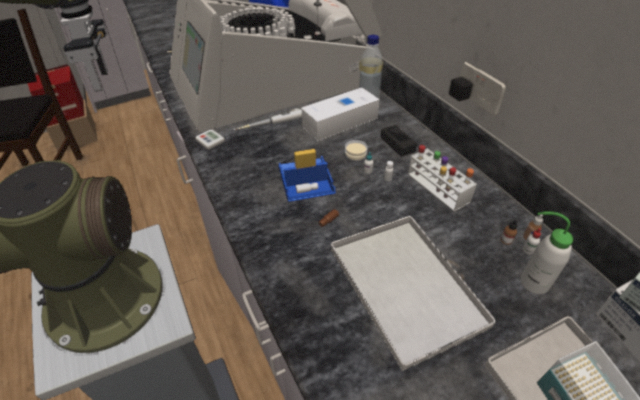

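The top view shows the carrier around (268,187), with the bottle in its right bay (toward the tray) and the tube in the left bay. The empty tray is around (444,166), and a brown decoy lies at (336,192).

Run:
```python
from h import *
t=cv2.imread('pics/t1.png');s=cv2.imread('pics/s1.png')
a=cv2.resize(t[140:230,220:320],None,fx=5.5,fy=5.5,interpolation=cv2.INTER_CUBIC)
cv2.imwrite('pics/crop1.png',a)
c=dict(np.load('pics/t1.npz'))
tray=onz(c,[(376,117),(513,122),(512,215),(374,208)],0.022);print(tray.round(3),tray.mean(0))
hsv=cv2.cvtColor(t,cv2.COLOR_BGR2HSV)
m=cv2.inRange(hsv,(20,120,120),(35,255,255));m[:, :225]=0;m[:,315:]=0;m[:140]=0;m[230:]=0
ys,xs=np.nonzero(m);r=cv2.minAreaRect(np.c_[xs,ys].astype(np.float32));print(r,cv2.boxPoints(r),onz(c,cv2.boxPoints(r),0.104))
m=cv2.inRange(hsv,(100,120,60),(125,255,255));m[:, :225]=0;m[:,315:]=0;m[:140]=0;m[230:]=0
ys,xs=np.nonzero(m);r=cv2.minAreaRect(np.c_[xs,ys].astype(np.float32));b=cv2.boxPoints(r);print(b)
for z in (0,.03,.05):
  w=onz(c,b,z);print(z,w.round(3).tolist(),w.mean(0),np.linalg.norm(w-np.roll(w,1,0),axis=1))
print(onz(c,[(336,192)],0.01))
```

```text
[[ 0.673 -0.111  0.022]
 [ 0.662 -0.416  0.022]
 [ 0.456 -0.399  0.022]
 [ 0.475 -0.101  0.022]] [ 0.56642143 -0.25690072  0.022     ]
((264.2353210449219, 182.05885314941406), (8.246211051940918, 26.19384765625), 14.03624439239502) [[257.05884 193.76474]
 [263.4118  168.35297]
 [271.4118  170.35297]
 [265.05884 195.76474]] [[0.49738627 0.13322978 0.104     ]
 [0.54688059 0.12114103 0.104     ]
 [0.54272476 0.10560294 0.104     ]
 [0.49331039 0.11778722 0.104     ]]
[[228.24701 207.38823]
 [240.67053 151.48235]
 [307.90582 166.42351]
 [295.4823  222.32939]]
0 [[0.483, 0.21, 0.0], [0.605, 0.184, 0.0], [0.57, 0.037, 0.0], [0.449, 0.065, 0.0]] [0.52666084 0.12419963 0.        ] [0.14893928 0.1254279  0.15123408 0.12441476]
0.03 [[0.479, 0.204, 0.03], [0.598, 0.179, 0.03], [0.564, 0.037, 0.03], [0.447, 0.063, 0.03]] [0.52212583 0.12076061 0.03      ] [0.14422656 0.12145912 0.14644875 0.12047804]
0.05 [[0.477, 0.2, 0.05], [0.594, 0.175, 0.05], [0.56, 0.036, 0.05], [0.445, 0.062, 0.05]] [0.5191025  0.11846792 0.05      ] [0.14108475 0.11881327 0.14325853 0.11785356]
[[ 0.51175001 -0.02236997  0.01      ]]
```

View pics/crop1.png

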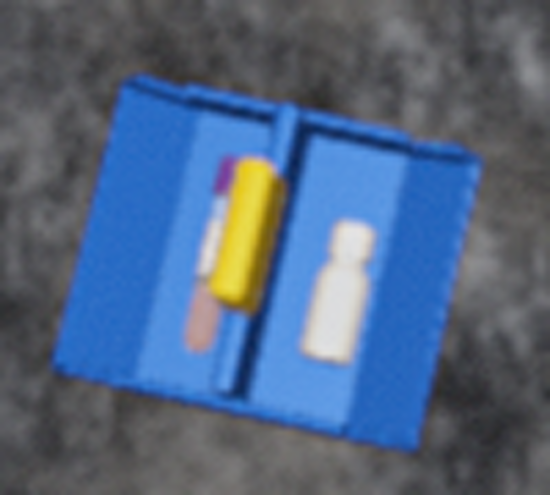

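The carrier's grip is at about (0.520, 0.119) with yaw about −12.5°, which nearly matches the tool yaw already. I'll move above it.

Emit:
apply_moves(increments=[{"tx":-0.94,"ty":-0.62},{"tx":-0.94,"ty":-0.62},{"tx":-0.94,"ty":-0.62},{"tx":-0.94,"ty":-0.62},{"tx":-0.94,"ty":-0.62},{"tx":-0.94,"ty":-0.62},{"tx":-0.94,"ty":-0.62},{"tx":-0.94,"ty":-0.62},{"tx":-0.94,"ty":-0.62},{"tx":-0.94,"ty":-0.62},{"tx":-0.94,"ty":-0.62},{"tx":-0.94,"ty":-0.62}], jaw=0)

```text
schema error: expected keys tx, ty, tz, ax, ay, az
```

Emit:
apply_moves(increments=[{"tx":-0.94,"ty":-0.62},{"tx":-0.94,"ty":-0.62},{"tx":-0.94,"ty":-0.62},{"tx":-0.94,"ty":-0.62},{"tx":-0.9,"ty":-0.62},{},{},{}])

```text
schema error: expected keys tx, ty, tz, ax, ay, az
```

Run:
```python
from h import *
o=get_obs();c=camera('wrist')
from scipy.spatial.transform import Rotation as Ro
Rt=Ro.from_euler('xyz',o['eef_rot']).as_matrix();T=np.eye(4);T[:3,:3]=Rt;T[:3,3]=o['ee_pos']
W=T@np.array(c['T_tool_cam']);c['R']=W[:3,:3].T;c['t']=-W[:3,:3].T@W[:3,3]
cv2.imwrite('pics/w1.png',c['pixels'][:,:,::-1]);np.savez('pics/w1.npz',**{k:np.array(v) for k,v in c.items()})
print(o['ee_pos'],o['eef_rot'],o['qpos'].round(2),o['time_s'],o['force'])
hsv=cv2.cvtColor(c['pixels'],cv2.COLOR_RGB2HSV)
m=cv2.inRange(hsv,(20,120,120),(35,255,255))
n,l,st,ce=cv2.connectedComponentsWithStats(m);print(st[1:][st[1:,4]>100])
k=1+st[1:,4].argmax();ys,xs=np.nonzero(l==k);r=cv2.minAreaRect(np.c_[xs,ys].astype(np.float32));b=cv2.boxPoints(r);w=onz(c,b,.104);print(b,w,w.mean(0))
```

```text
[0.1220578  0.53625551 0.40414233] [-3.14056148e+00 -5.19904275e-05  2.91779594e+00] [ 1.28  0.3   1.52 -0.    1.32 -0.07] 0.1 [-0.1197641   0.87763839 -0.49983039]
[[531 328  18  47 178]]
[[530.83527 373.74118]
 [541.09406 327.57645]
 [553.8     330.4    ]
 [543.5412  376.56473]] [[0.34605062 0.69999576 0.104     ]
 [0.2920885  0.71139438 0.104     ]
 [0.29898402 0.72418982 0.104     ]
 [0.3538387  0.71341942 0.104     ]] [0.32274046 0.71224984 0.104     ]
```

View pics/w1.png

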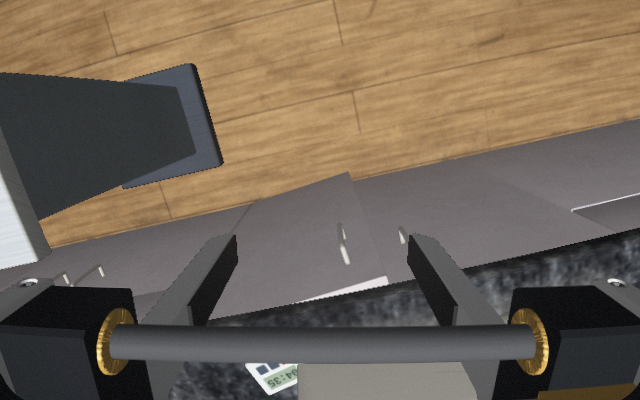

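The picture is from the start pose, because the calls were refused: every key is required in each row. I'll send them again.

Emit:
apply_moves(increments=[{"tx":-0.94,"ty":-0.62,"tz":0,"ax":0,"ay":0,"az":0},{"tx":-0.94,"ty":-0.62,"tz":0,"ax":0,"ay":0,"az":0},{"tx":-0.94,"ty":-0.62,"tz":0,"ax":0,"ay":0,"az":0},{"tx":-0.94,"ty":-0.62,"tz":0,"ax":0,"ay":0,"az":0},{"tx":-0.94,"ty":-0.62,"tz":0,"ax":0,"ay":0,"az":0},{"tx":-0.94,"ty":-0.62,"tz":0,"ax":0,"ay":0,"az":0},{"tx":-0.94,"ty":-0.62,"tz":0,"ax":0,"ay":0,"az":0},{"tx":-0.94,"ty":-0.62,"tz":0,"ax":0,"ay":0,"az":0},{"tx":-0.94,"ty":-0.62,"tz":0,"ax":0,"ay":0,"az":0},{"tx":-0.94,"ty":-0.62,"tz":0,"ax":0,"ay":0,"az":0},{"tx":-0.94,"ty":-0.62,"tz":0,"ax":0,"ay":0,"az":0},{"tx":-0.94,"ty":-0.62,"tz":0,"ax":0,"ay":0,"az":0}], jaw=0)

```text
time_s: 1.65
ee_pos: [0.4031, 0.2426, 0.4045]
eef_rot: [-3.141, -0.0, 2.918]
force: [0.2, 0.5, -0.3]
grip_width: 0.0941
grip_force: 0.0
```

Emit:
apply_moves(increments=[{"tx":-0.94,"ty":-0.62,"tz":0,"ax":0,"ay":0,"az":0},{"tx":-0.94,"ty":-0.62,"tz":0,"ax":0,"ay":0,"az":0},{"tx":-0.94,"ty":-0.62,"tz":0,"ax":0,"ay":0,"az":0},{"tx":-0.94,"ty":-0.62,"tz":0,"ax":0,"ay":0,"az":0},{"tx":-0.94,"ty":-0.62,"tz":0,"ax":0,"ay":0,"az":0},{"tx":0,"ty":0,"tz":0,"ax":0,"ay":0,"az":0},{"tx":0,"ty":0,"tz":0,"ax":0,"ay":0,"az":0},{"tx":0,"ty":0,"tz":0,"ax":0,"ay":0,"az":0}])

```text
time_s: 2.65
ee_pos: [0.5188, 0.1223, 0.4048]
eef_rot: [3.142, 0.0, 2.919]
force: [0.1, -0.5, -0.1]
grip_width: 0.0937
grip_force: 0.0
```

```bash
cat >> h.py <<'E'
from scipy.spatial.transform import Rotation as Ro
def wrist(fn):
    o=get_obs();c=camera('wrist')
    T=np.eye(4);T[:3,:3]=Ro.from_euler('xyz',o['eef_rot']).as_matrix();T[:3,3]=o['ee_pos']
    W=T@np.array(c['T_tool_cam']);c['R']=W[:3,:3].T;c['t']=-W[:3,:3].T@W[:3,3]
    cv2.imwrite('pics/'+fn,c['pixels'][:,:,::-1])
    print(o['ee_pos'],o['eef_rot'],o['qpos'].round(2),o['time_s'],o['force'],o['grip_width'],o['grip_force'])
    return o,c
E
python3 - <<'E'
from h import *
o,c=wrist('w2.png')
hsv=cv2.cvtColor(c['pixels'],cv2.COLOR_RGB2HSV)
m=cv2.inRange(hsv,(20,120,120),(35,255,255))
n,l,st,ce=cv2.connectedComponentsWithStats(m);print(st[1:][st[1:,4]>100])
k=1+st[1:,4].argmax();ys,xs=np.nonzero(l==k);r=cv2.minAreaRect(np.c_[xs,ys].astype(np.float32));b=cv2.boxPoints(r);w=onz(c,b,.104);print(b,w,w.mean(0))
E
```

```text
[0.51882217 0.12226374 0.4047563 ] [3.14150393e+00 2.76251872e-05 2.91875759e+00] [ 0.16  0.26  1.57  0.    1.31 -1.19] 2.65 [ 0.05152506 -0.52606688 -0.09549162] 0.0937023168832594 0.0
[[314 174  16  58 424]
 [582 255  15  11 127]
 [535 328  14  47 185]]
[[314. 174.]
 [329. 174.]
 [329. 231.]
 [314. 231.]] [[0.49625101 0.11984077 0.104     ]
 [0.49892636 0.13163605 0.104     ]
 [0.54668512 0.1210646  0.104     ]
 [0.54388746 0.10872533 0.104     ]] [0.52143748 0.12031669 0.104     ]
```

View pics/w2.png

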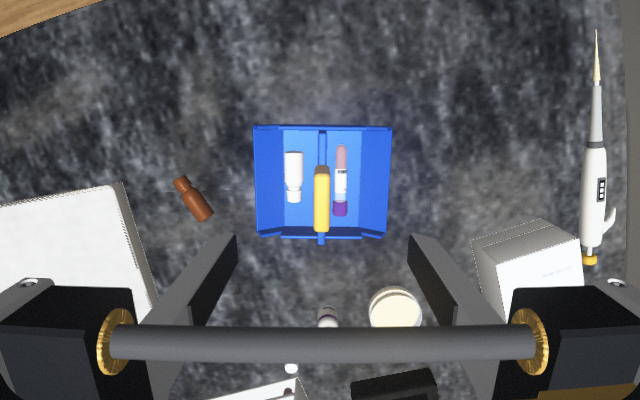

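The plate is at (321,202) in the wrist image, well aligned with the tool axes. The bottle is on the tool's −y side, toward the tray. I'll descend and grip.

Emit:
apply_moves(increments=[{"tx":-0.09,"ty":-0.05,"tz":0.9,"ax":0,"ay":0,"az":0},{"tx":0,"ty":0,"tz":0.9,"ax":0,"ay":0,"az":0},{"tx":0,"ty":0,"tz":0.9,"ax":0,"ay":0,"az":0},{"tx":0,"ty":0,"tz":0.9,"ax":0,"ay":0,"az":0},{"tx":0,"ty":0,"tz":0.6,"ax":0,"ay":0,"az":0},{"tx":0,"ty":0,"tz":0.3,"ax":0,"ay":0,"az":0},{"tx":0,"ty":0,"tz":0.17,"ax":0,"ay":0,"az":0},{"tx":0,"ty":0,"tz":0,"ax":0,"ay":0,"az":0},{"tx":0,"ty":0,"tz":0,"ax":0,"ay":0,"az":0}])

```text
time_s: 3.82
ee_pos: [0.5217, 0.1195, 0.2651]
eef_rot: [3.141, 0.001, 2.918]
force: [0.3, -0.2, 0.0]
grip_width: 0.0936
grip_force: 0.0
```

Emit:
apply_moves(increments=[{"tx":0,"ty":0,"tz":0,"ax":0,"ay":0,"az":0},{"tx":0,"ty":0,"tz":0,"ax":0,"ay":0,"az":0},{"tx":0,"ty":0,"tz":0,"ax":0,"ay":0,"az":0},{"tx":0,"ty":0,"tz":0,"ax":0,"ay":0,"az":0},{"tx":0,"ty":0,"tz":0,"ax":0,"ay":0,"az":0},{"tx":0,"ty":0,"tz":0,"ax":0,"ay":0,"az":0},{"tx":0,"ty":0,"tz":0,"ax":0,"ay":0,"az":0},{"tx":0,"ty":0,"tz":0,"ax":0,"ay":0,"az":0}], jaw=1, force=40)

```text
time_s: 4.82
ee_pos: [0.5216, 0.1195, 0.2645]
eef_rot: [3.142, 0.0, 2.918]
force: [0.3, -0.1, -0.3]
grip_width: 0.0172
grip_force: 0.0
```

Emit:
apply_moves(increments=[{"tx":0,"ty":0,"tz":0,"ax":0,"ay":0,"az":0},{"tx":0,"ty":0,"tz":0,"ax":0,"ay":0,"az":0},{"tx":0,"ty":0,"tz":0,"ax":0,"ay":0,"az":0},{"tx":0,"ty":0,"tz":-0.1,"ax":0,"ay":0,"az":0},{"tx":0,"ty":0,"tz":-0.3,"ax":0,"ay":0,"az":0},{"tx":0,"ty":0,"tz":-0.5,"ax":0,"ay":0,"az":0},{"tx":0,"ty":0,"tz":-0.5,"ax":0,"ay":0,"az":0},{"tx":0,"ty":0,"tz":-0.5,"ax":0,"ay":0,"az":0},{"tx":0,"ty":0,"tz":-0.4,"ax":0,"ay":0,"az":0},{"tx":0,"ty":0,"tz":-0.3,"ax":0,"ay":0,"az":0},{"tx":0,"ty":0,"tz":-0.1,"ax":0,"ay":0,"az":0},{"tx":0,"ty":0,"tz":0,"ax":0,"ay":0,"az":0}])

```text
time_s: 6.32
ee_pos: [0.5216, 0.1195, 0.3454]
eef_rot: [-3.141, -0.0, 2.918]
force: [-0.7, -0.1, -3.2]
grip_width: 0.0139
grip_force: 40.0
```

Run:
```python
from h import *
o,c=wrist('w3.png')
```

```text
[0.52160885 0.11950084 0.34540732] [-3.14146243e+00 -2.58880090e-04  2.91775047e+00] [ 0.16  0.32  1.63 -0.    1.18 -1.19] 6.325 [-0.66369118 -0.08010592 -3.17494031] 0.01387168392619177 39.99504625797272
```

View pics/w3.png

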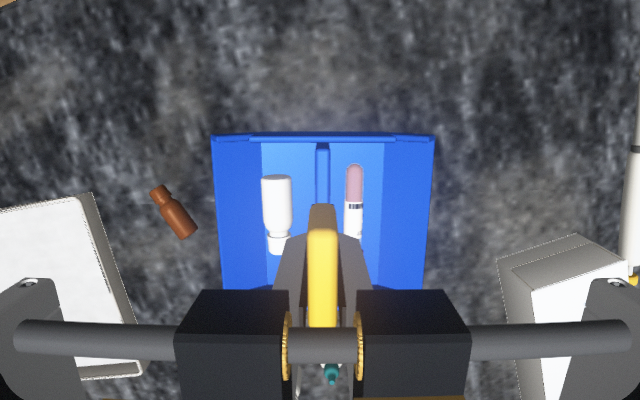

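The carrier is lifted level, with the bottle at (277,215) and the tube at (354,200) still in their bays. I'll carry it over the tray.

Emit:
apply_moves(increments=[{"tx":-0.08,"ty":-0.2,"tz":0,"ax":0,"ay":0,"az":0},{"tx":-0.16,"ty":-0.4,"tz":0,"ax":0,"ay":0,"az":0},{"tx":-0.23,"ty":-0.6,"tz":0,"ax":0,"ay":0,"az":0},{"tx":-0.23,"ty":-0.6,"tz":0,"ax":0,"ay":0,"az":0},{"tx":-0.23,"ty":-0.6,"tz":0,"ax":0,"ay":0,"az":0},{"tx":-0.23,"ty":-0.6,"tz":0,"ax":0,"ay":0,"az":0},{"tx":-0.23,"ty":-0.6,"tz":0,"ax":0,"ay":0,"az":0},{"tx":-0.23,"ty":-0.6,"tz":0,"ax":0,"ay":0,"az":0},{"tx":-0.23,"ty":-0.6,"tz":0,"ax":0,"ay":0,"az":0},{"tx":-0.23,"ty":-0.6,"tz":0,"ax":0,"ay":0,"az":0},{"tx":-0.23,"ty":-0.6,"tz":0,"ax":0,"ay":0,"az":0},{"tx":-0.23,"ty":-0.6,"tz":0,"ax":0,"ay":0,"az":0}])

```text
time_s: 7.88
ee_pos: [0.5522, -0.0917, 0.3455]
eef_rot: [3.142, -0.0, 2.918]
force: [-1.0, -0.5, -2.1]
grip_width: 0.0137
grip_force: 40.0
```

Emit:
apply_moves(increments=[{"tx":-0.23,"ty":-0.6,"tz":0,"ax":0,"ay":0,"az":0},{"tx":-0.23,"ty":-0.6,"tz":0,"ax":0,"ay":0,"az":0},{"tx":-0.23,"ty":-0.6,"tz":0,"ax":0,"ay":0,"az":0},{"tx":-0.23,"ty":-0.6,"tz":0,"ax":0,"ay":0,"az":0},{"tx":-0.23,"ty":-0.6,"tz":0,"ax":0,"ay":0,"az":0},{"tx":-0.16,"ty":-0.4,"tz":0,"ax":0,"ay":0,"az":0},{"tx":0,"ty":0,"tz":0,"ax":0,"ay":0,"az":0},{"tx":0,"ty":0,"tz":0,"ax":0,"ay":0,"az":0}])

```text
time_s: 8.88
ee_pos: [0.5677, -0.1983, 0.3455]
eef_rot: [3.141, -0.0, 2.918]
force: [0.4, 0.1, -3.3]
grip_width: 0.0137
grip_force: 40.0
```

Emit:
apply_moves(increments=[{"tx":0,"ty":0,"tz":0.2,"ax":0,"ay":0,"az":0},{"tx":0,"ty":0,"tz":0.2,"ax":0,"ay":0,"az":0},{"tx":0,"ty":-0.262,"tz":0.006,"ax":-0.5,"ay":0,"az":0},{"tx":0,"ty":-0.523,"tz":0.023,"ax":-1,"ay":0,"az":0},{"tx":0,"ty":-0.523,"tz":0.023,"ax":-1,"ay":0,"az":0},{"tx":0,"ty":-0.523,"tz":0.023,"ax":-1,"ay":0,"az":0},{"tx":0,"ty":-0.523,"tz":0.023,"ax":-1,"ay":0,"az":0},{"tx":0,"ty":-0.262,"tz":0.006,"ax":-0.5,"ay":0,"az":0},{"tx":0,"ty":0,"tz":0,"ax":0,"ay":0,"az":0}])

```text
time_s: 10.0
ee_pos: [0.5506, -0.2731, 0.3159]
eef_rot: [2.706, -0.001, 2.917]
force: [0.3, 1.1, -3.4]
grip_width: 0.0136
grip_force: 40.0
```

Emit:
apply_moves(increments=[{"tx":0,"ty":-0.262,"tz":0.006,"ax":-0.5,"ay":0,"az":0},{"tx":0,"ty":-0.262,"tz":0.006,"ax":-0.5,"ay":0,"az":0},{"tx":0,"ty":-0.262,"tz":0.006,"ax":-0.5,"ay":0,"az":0},{"tx":0,"ty":-0.262,"tz":0.006,"ax":-0.5,"ay":0,"az":0},{"tx":0,"ty":-0.262,"tz":0.006,"ax":-0.5,"ay":0,"az":0},{"tx":0,"ty":-0.262,"tz":0.006,"ax":-0.5,"ay":0,"az":0},{"tx":0,"ty":-0.262,"tz":0.006,"ax":-0.5,"ay":0,"az":0},{"tx":0,"ty":-0.262,"tz":0.006,"ax":-0.5,"ay":0,"az":0},{"tx":0,"ty":-0.262,"tz":0.006,"ax":-0.5,"ay":0,"az":0},{"tx":0,"ty":0,"tz":0,"ax":0,"ay":0,"az":0},{"tx":0,"ty":0,"tz":0,"ax":0,"ay":0,"az":0},{"tx":0,"ty":0,"tz":0,"ax":0,"ay":0,"az":0}])

```text
time_s: 11.5
ee_pos: [0.5383, -0.3279, 0.2753]
eef_rot: [2.313, 0.0, 2.918]
force: [0.8, 0.4, -2.3]
grip_width: 0.0136
grip_force: 40.0
```

Run:
```python
from h import *
s=snap('scene','s2.png')['pixels'];t=snap('top','t2.png')['pixels'];o=get_obs();print(o['ee_pos'],o['eef_rot'],o['qpos'].round(2),o['time_s'])
w=cv2.resize(s[180:380,250:510],None,fx=2,fy=2);v=cv2.resize(t[90:240,330:530],None,fx=1.33,fy=1.33)
im=np.zeros((400,800,3),np.uint8);im[:,:520]=w;im[:v.shape[0],520:520+v.shape[1]]=v
cv2.imwrite('pics/m2.png',im[:,:,::-1])
```

```text
[ 0.53830768 -0.32792594  0.27528484] [2.31291625e+00 3.77601644e-04 2.91801582e+00] [-0.68  0.67  1.35  0.72  1.57 -2.2 ] 11.6
```

View pics/m2.png

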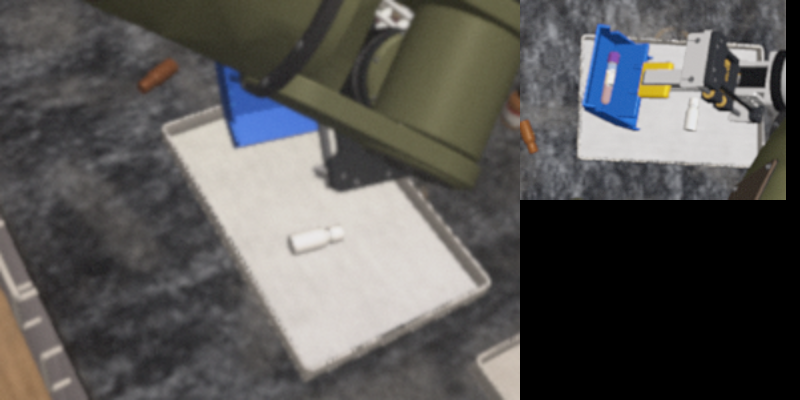

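The bottle lies in the tray and the tube is still in its bay. I'll level the carrier.

Emit:
apply_moves(increments=[{"tx":0,"ty":0.262,"tz":0.006,"ax":0.5,"ay":0,"az":0},{"tx":0,"ty":0.523,"tz":0.023,"ax":1,"ay":0,"az":0},{"tx":0,"ty":0.523,"tz":0.023,"ax":1,"ay":0,"az":0},{"tx":0,"ty":0.523,"tz":0.023,"ax":1,"ay":0,"az":0},{"tx":0,"ty":0.523,"tz":0.023,"ax":1,"ay":0,"az":0},{"tx":0,"ty":0.523,"tz":0.023,"ax":1,"ay":0,"az":0},{"tx":0,"ty":0.523,"tz":0.023,"ax":1,"ay":0,"az":0},{"tx":0,"ty":0.523,"tz":0.023,"ax":1,"ay":0,"az":0},{"tx":0,"ty":0.262,"tz":0.006,"ax":0.5,"ay":0,"az":0},{"tx":0,"ty":0.262,"tz":0.006,"ax":0.5,"ay":0,"az":0},{"tx":0,"ty":0.262,"tz":0.006,"ax":0.5,"ay":0,"az":0},{"tx":0,"ty":0.262,"tz":0.006,"ax":0.5,"ay":0,"az":0}])

```text
time_s: 13.1
ee_pos: [0.5677, -0.1979, 0.334]
eef_rot: [-3.139, 0.002, 2.918]
force: [-0.4, -0.1, -2.9]
grip_width: 0.0141
grip_force: 40.0
```

Emit:
apply_moves(increments=[{"tx":0.08,"ty":0.2,"tz":-0.1,"ax":0,"ay":0,"az":0},{"tx":0.16,"ty":0.4,"tz":-0.3,"ax":0,"ay":0,"az":0},{"tx":0.23,"ty":0.6,"tz":0,"ax":0,"ay":0,"az":0},{"tx":0.23,"ty":0.6,"tz":0,"ax":0,"ay":0,"az":0},{"tx":0.23,"ty":0.6,"tz":0,"ax":0,"ay":0,"az":0},{"tx":0.23,"ty":0.6,"tz":0,"ax":0,"ay":0,"az":0},{"tx":0.23,"ty":0.6,"tz":0,"ax":0,"ay":0,"az":0},{"tx":0.23,"ty":0.6,"tz":0,"ax":0,"ay":0,"az":0},{"tx":0.23,"ty":0.6,"tz":0,"ax":0,"ay":0,"az":0},{"tx":0.23,"ty":0.6,"tz":0,"ax":0,"ay":0,"az":0},{"tx":0.23,"ty":0.6,"tz":0,"ax":0,"ay":0,"az":0},{"tx":0.23,"ty":0.6,"tz":0,"ax":0,"ay":0,"az":0}])

```text
time_s: 14.6
ee_pos: [0.5371, 0.0126, 0.3454]
eef_rot: [3.142, 0.0, 2.918]
force: [0.2, -0.7, -2.3]
grip_width: 0.0139
grip_force: 40.0
```

Emit:
apply_moves(increments=[{"tx":0.23,"ty":0.6,"tz":0,"ax":0,"ay":0,"az":0},{"tx":0.23,"ty":0.6,"tz":0,"ax":0,"ay":0,"az":0},{"tx":0.23,"ty":0.6,"tz":0,"ax":0,"ay":0,"az":0},{"tx":0.23,"ty":0.6,"tz":0,"ax":0,"ay":0,"az":0},{"tx":0.23,"ty":0.6,"tz":0,"ax":0,"ay":0,"az":0},{"tx":0.16,"ty":0.4,"tz":0,"ax":0,"ay":0,"az":0},{"tx":0,"ty":0,"tz":0,"ax":0,"ay":0,"az":0},{"tx":0,"ty":0,"tz":0,"ax":0,"ay":0,"az":0}])

```text
time_s: 15.6
ee_pos: [0.5217, 0.1193, 0.3453]
eef_rot: [-3.141, 0.0, 2.918]
force: [0.1, -0.3, -3.2]
grip_width: 0.0135
grip_force: 40.0
```

Emit:
apply_moves(increments=[{"tx":0,"ty":0,"tz":0.2,"ax":0,"ay":0,"az":0},{"tx":0,"ty":0,"tz":0.5,"ax":0,"ay":0,"az":0},{"tx":0,"ty":0,"tz":0.6,"ax":0,"ay":0,"az":0},{"tx":0,"ty":0,"tz":0.5,"ax":0,"ay":0,"az":0},{"tx":0,"ty":0,"tz":0.35,"ax":0,"ay":0,"az":0},{"tx":0,"ty":0,"tz":0.2,"ax":0,"ay":0,"az":0},{"tx":0,"ty":0,"tz":0.15,"ax":0,"ay":0,"az":0},{"tx":0,"ty":0,"tz":0.08,"ax":0,"ay":0,"az":0},{"tx":0,"ty":0,"tz":0.07,"ax":0,"ay":0,"az":0},{"tx":0,"ty":0,"tz":0,"ax":0,"ay":0,"az":0},{"tx":0,"ty":0,"tz":0,"ax":0,"ay":0,"az":0}])

```text
time_s: 16.98
ee_pos: [0.5217, 0.1196, 0.266]
eef_rot: [3.142, 0.0, 2.918]
force: [-0.1, -0.4, -3.0]
grip_width: 0.0139
grip_force: 40.0
```

Emit:
apply_moves(increments=[{"tx":0,"ty":0,"tz":0.03,"ax":0,"ay":0,"az":0},{"tx":0,"ty":0,"tz":0.02,"ax":0,"ay":0,"az":0},{"tx":0,"ty":0,"tz":0,"ax":0,"ay":0,"az":0},{"tx":0,"ty":0,"tz":0,"ax":0,"ay":0,"az":0}])

```text
time_s: 17.48
ee_pos: [0.5216, 0.1195, 0.2643]
eef_rot: [-3.142, -0.0, 2.918]
force: [0.3, -0.0, -2.9]
grip_width: 0.0136
grip_force: 40.0
```

Emit:
apply_moves(increments=[{"tx":0,"ty":0,"tz":0.02,"ax":0,"ay":0,"az":0},{"tx":0,"ty":0,"tz":0,"ax":0,"ay":0,"az":0},{"tx":0,"ty":0,"tz":0,"ax":0,"ay":0,"az":0}])

```text
time_s: 17.85
ee_pos: [0.5217, 0.1196, 0.2641]
eef_rot: [3.141, 0.0, 2.918]
force: [-3.3, 0.9, 5.8]
grip_width: 0.014
grip_force: 40.0
```

It's in contact with the worktop. I'll release and retreat straight up.

Emit:
apply_moves(increments=[{"tx":0,"ty":0,"tz":0,"ax":0,"ay":0,"az":0},{"tx":0,"ty":0,"tz":0,"ax":0,"ay":0,"az":0},{"tx":0,"ty":0,"tz":0,"ax":0,"ay":0,"az":0},{"tx":0,"ty":0,"tz":0,"ax":0,"ay":0,"az":0},{"tx":0,"ty":0,"tz":0,"ax":0,"ay":0,"az":0},{"tx":0,"ty":0,"tz":0,"ax":0,"ay":0,"az":0},{"tx":0,"ty":0,"tz":0,"ax":0,"ay":0,"az":0},{"tx":0,"ty":0,"tz":0,"ax":0,"ay":0,"az":0},{"tx":0,"ty":0,"tz":0,"ax":0,"ay":0,"az":0}], jaw=0)

```text
time_s: 18.98
ee_pos: [0.5216, 0.1195, 0.2638]
eef_rot: [3.142, 0.0, 2.918]
force: [0.6, -0.9, 0.4]
grip_width: 0.094
grip_force: 0.0
```

Emit:
apply_moves(increments=[{"tx":0,"ty":0,"tz":-0.3,"ax":0,"ay":0,"az":0},{"tx":0,"ty":0,"tz":-0.6,"ax":0,"ay":0,"az":0},{"tx":0,"ty":0,"tz":-0.9,"ax":0,"ay":0,"az":0},{"tx":0,"ty":0,"tz":-0.9,"ax":0,"ay":0,"az":0},{"tx":0,"ty":0,"tz":-0.9,"ax":0,"ay":0,"az":0},{"tx":0,"ty":0,"tz":-0.9,"ax":0,"ay":0,"az":0},{"tx":0,"ty":0,"tz":-0.3,"ax":0,"ay":0,"az":0},{"tx":0,"ty":0,"tz":0,"ax":0,"ay":0,"az":0},{"tx":0,"ty":0,"tz":0,"ax":0,"ay":0,"az":0}])

```text
time_s: 20.1
ee_pos: [0.5216, 0.1195, 0.4067]
eef_rot: [-3.141, -0.002, 2.918]
force: [-0.0, 0.4, -0.5]
grip_width: 0.094
grip_force: 0.0
```

Run:
```python
from h import *
o,c=wrist('w4.png');s=snap('scene','s3.png')['pixels']
im=np.vstack([c['pixels'][100:400],s[100:400]])
cv2.imwrite('pics/m3.png',im[:,:,::-1])
```

```text
[0.5215911  0.1195214  0.40665192] [-3.14097931e+00 -1.57352556e-03  2.91776858e+00] [ 0.16  0.27  1.56  0.    1.32 -1.19] 20.1 [-0.03909707  0.42030055 -0.45348353] 0.09404154780616787 0.0
```

View pics/m3.png

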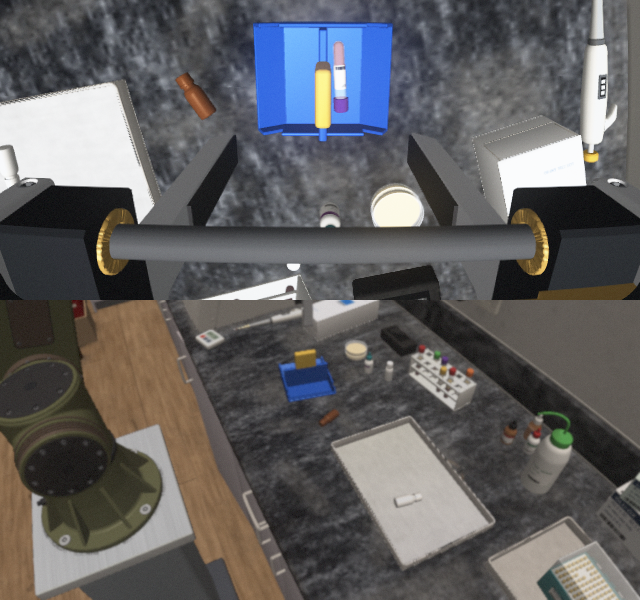

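The carrier stands upright where it was, with the tube in its bay at (340,75). The bottle lies in the tray at (408,500), and the gripper is clear of everything.

```bash
python3 -c "from station import hand_in; print(hand_in())"
```

```text
the job is handed in; nothing more can be done
None
```

The job is done and handed in at about 20 s: the bottle was tipped into the empty steel tray, the tube stayed in its bay, and the carrier is back upright where it stood.

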